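# Open the concho drilling jig: slacken the wing nut, swing the eyebolt out, raise the leaf

## Task

The concho blank in the leaf jig has been drilled: open the jig so that it can be taken out. Unscrew the wing nut, feeling for the point where its collar comes free of the lip on the leaf's slotted nose: do not run it up against the collar at the end of the bolt, and never force the bolt out over the lip. Then swing the eyebolt forward out of the slot and all the way down, lift the leaf by its nose until it stands well open (about 70 degrees), let go, and leave everything else on the bench where it lies.

Things in the scene. Friction and masses are not known exactly. Their poses are not given: they have to be found in the camera images.
- jig: Hinged-leaf drilling jig, bare aluminium with a grey block, screwed to the bench: base plate 215 x 92 x 12 mm (x -30 to +185), block x 23 to 127, y +-31, 60 mm high, in all 125 mm tall with the nut. Origin on the bench right below the upright eyebolt's axis; x points from the bolt (front) to the leaf's hinge (back), y along the hinge axis, z up.
- nut_wings (a point): Bare steel wing nut: point on its axis at mid-height of the wings. x axis along the wings, z along the bolt, away from its eye. Wings 56 mm tip to tip, flat tip faces 8 mm wide, 21 mm tall; hub 22 mm across; its flat bottom collar, 22 mm across, lies 22.5 mm below this point. Anticlockwise from above loosens and lifts it 8 mm per turn. Resists 0.15 N m slack, up to 0.4 tight; stays where left.
- nut_collar (a point): Centre of the wing nut's flat underside. Seated with the rubber buffer under the leaf relaxed it is 60 mm from bolt_pivot; at the start it is 0.2 to 3.5 mm lower, squeezing the buffer (hidden, different each time); the leaf rises with it as it is let off. It comes free of the lip about 2.5 mm above the seat (62.5 mm), after 2.1 to 5.1 rad of turning in all; it meets the end collar at 64 mm, 1.2 rad later.
- bolt_pivot (a point): Pivot pin of the steel eyebolt (shank 12 mm thick) at the jig's x = 0, y = 0, z = 32 mm. This frame turns with the bolt: z axis along the bolt, y axis along the pin. A dark retaining collar 17 mm across sits at the bolt's free end, above the nut's hub, between the wings.
- eyebolt (a joint): Swing of the eyebolt, rad: 0 upright in the slot, growing as its top swings forward (-x of the jig) and down; stop at 1.55, level in front of the jig, nothing in its way. Stiff pivot (0.16 N m, about 2 N at the nut): it stays where it is left. While the lip holds the nut the bolt jams at 0.03 to 0.18 rad; once free it is past the lip at about 0.28 rad.
- keeper: Square steel lip across the two prong ends of the leaf's slotted nose, 2 mm higher than the leaf, 12.5 to 15 mm in front of the bolt's axis. Origin on the leaf's top at the bolt's axis, 92 mm above the bench. Slot 14 mm, nose 50 mm wide; prongs end 17 mm in front of the bolt's axis. Over 10 to 20 N forward at the nut, while the lip holds it, overloads the lip.
- leaf (a joint): Opening of the leaf (aluminium plate 175 x 50 x 12 mm, 0.3 kg) about its hinge, rad: about 0 shut, growing as the nose rises, stop at 1.75. Lifting at the nose takes about 3 N. The hinge has some friction: let go below about 55 degrees the leaf falls shut, above 60 degrees it stays.
- leaf_hinge (a point): The leaf's hinge axis, at the jig's x = 150 mm, z = 86 mm; the axis runs along y.
- leaf_nose (a point): Middle of the leaf's nose, half-way through its 12 mm thickness: shut it is at the jig's x = 10 mm, z = 86 mm, 140 mm from the hinge axis. The nose is 50 mm wide with flat upright sides, free on both sides (nothing within 40 mm) and underneath for 35 mm: pinch it across its width.
- awl_mid (a point): Bystander: awl with a dark turned handle, 150 mm long and 22 mm thick, lying beside the jig; this point is inside the handle.
- concho_center (a point): Bystander: loose brass concho blank, a disc 38 mm across and 6 mm thick, beside the jig; its centre.
- scribe_bar_mid (a point): Bystander: flat dark steel bar 150 x 20 x 6 mm beside the jig; its centre.
- mallet_mid (a point): Bystander: turned light wooden mallet 195 mm long, up to 52 mm thick, lying; near its middle.
- jar_mid (a point): Bystander: round white plastic jar with lid, 68 mm across, 62 mm tall; its centre.
- tape_mid (a point): Bystander: roll of tape lying flat, 92 mm across, 24 mm tall; its centre.
- edger_mid (a point): Bystander: edging tool with a brown turned handle, 180 mm long and 26 mm thick, lying; inside the handle.

How it is judged:
On the way, in this order (a step that is already met when the one before it is completed fails the run):
1. the wing nut is unscrewed off its seat (at least 1.5 mm above it) (z of nut_collar in the frame of bolt_pivot above 0.0615 m), for 0.1 s.
2. the eyebolt is swung down (at least 1.2 rad) (value of joint eyebolt above 1.2 rad), for 0.2 s.
At the end, for the whole second after the job is handed in: the leaf stands open by at least 1.0 rad (57 degrees), the eyebolt is swung forward and down by at least 1.2 rad (69 degrees), the wing nut is still on it, 1 to 3.8 mm above its seat position, and leaf and bolt are at rest (value of joint leaf above 1 rad and value of joint eyebolt above 1.2 rad and z of nut_collar in the frame of bolt_pivot between 0.061 and 0.06385 m and velocity of joint leaf between -0.1 and 0.1 rad/s and velocity of joint eyebolt between -0.1 and 0.1 rad/s); the robot touches nothing.
It fails at once if the bolt is forced against or over the lip (more than 40 N on the lip) (contact force between keeper and anything else above 40 N).
It fails at once if the wing nut is run up against the retaining collar (closer than 0.15 mm) (z of nut_collar in the frame of bolt_pivot above 0.06385 m).
It fails at once if a bystander is moved by more than 20 mm (distance of any of awl_mid, concho_center, scribe_bar_mid, mallet_mid, jar_mid, tape_mid, edger_mid from where it was at the start of the episode above 0.02 m).
It also fails if it takes over 72 s, if anything falls off the work surface, if the arm or the gripper's body presses on something with over 40 N, if the wrist force passes 120 N, or if a joint passes its speed limit or range.

## Robot

A 6-joint arm with a two-finger parallel gripper is mounted at the origin on the work surface. World frame = base frame: x ahead of the robot, y to its left, z up, the work surface at z = 0. Lengths are in m, angles in rad, forces in N, time in s.
With the tool pointing down it reaches from about 0.4 to 0.825 m from the base axis. Payload 7 kg.
Tool frame: the origin (TCP) lies between the finger pads; the fingertips stand 8 mm ahead of it and the grasp point (between the pads) lies 11 mm behind it (arm.finger_overhang is the distance from the TCP to the fingertips, in m); z points along the fingers, y is the line along which they close (so a half turn about z gives the same grasp; the last joint's range is limited). The gripper opens to 88 mm and grips with 3 to 60 N. Pads are 19 mm wide; open, the fingers measure 130 mm over their backs; the gripper's body (78 mm by 193 mm) begins 47 mm behind the grasp point.
Start: joints at [0.288, 0.359, 0.012, 0, -1.224, -0.288], TCP at [0.675, -0, 0.206] pointing down, gripper open.
Joint ranges: [-3.07, 3.07], [-1.43, 2.12], [-1.02, 1.25], [-3.03, 1.67], [-3.05, -0], [-3.03, 3.03]. Speed limits (rad/s): [2.39, 2.39, 3.01, 3.14, 3.14, 3.14].

## Interface

Orientations are given as [roll, pitch, yaw] about the fixed x, y, z axes, in that order (R = Rz(yaw) Ry(pitch) Rx(roll)).
In Python, from station import arm gives the robot as it stands.
- The arm moves only by the tool move_arm, never from a script. Its argument "rows" is text: rows parted by semicolons, each of 7 numbers parted by spaces: the turn, a rotation vector about the tool's x, y, z in degrees, then the shift along the tool's x, y, z in m, then the finger opening in m, from 0 to 0.0876. A call has 1 to 8 rows; each row shifts and turns the commanded pose from where the row before left it, along the tool's axes as they then stand; what a row does not reach is not made up. A row lasts 1/8 s, in which the tool goes at most 62.5 mm and 10.7 degrees, less where a joint would pass 70% of its speed; a pose out of reach is approached as far as the arm can. A call is refused whole if a number of a shift passes 0.0625 or a number of a turn 10.7, either way. A call with a gripper value outside its range is refused whole. The fingers move at their own pace and stop on an object; "squeeze" is the grip in N (left out, the last holds). Time passes only in rows, so rows that do not move let the fingers close. It gives the time, the measured TCP pose, the force, the opening and the grip force at its end, in the units of the state.
- arm.get_state(): the state, without advancing time (a new reading comes with each control period).
- arm.grab_frame(name): name is "scene" or "side" or "wrist"; returns (picture, depth): 420x560x3 uint8, blue, green, red; 420x560 float32, m along the optical axis (not along the pixel's ray), 0 where there is no reading.
- arm.camera_model(name): a dict with "mtx" (3x3 intrinsics, pixels), "camera_from_world" (4x4, takes a point from world to camera coordinates); the wrist camera has in their place "mount" (4x4, takes a point from camera to tool coordinates, whose origin is the TCP and whose axes are the flange's). Camera axes: x right, y down, z forward; pixel columns grow to the right and rows downward; lengths in m; the calibration is good to about 2 mm. A picture is of the moment at which its call begins: read the wrist's pose just before it. camera_model takes no time and is no camera call.
- arm.job_done(): hands the job in; it is judged then, once.
The state is a dict: "t": time; "q": joint angles; "qd": joint speeds; "joint_efforts": joint torques, N m; "eef_pos": TCP position; "ee_rot": TCP orientation; "force": force on the tool from outside, world axes, zero at the start; "moment": the same for the moment, N m; "width": finger opening in m; "gripper_force": force on a finger pad.
Only numpy, scipy, OpenCV 4.12 (cv2) and the standard library are available. Lean on these libraries where they do the work, as an engineer would, in place of code of your own. Each camera call takes 0.05 s, during which the arm holds its last target. There are 200 camera calls.

## Working session

There is one attempt and no reset: what is moved stays moved. The work goes in short steps, Python scripts to look and compute and a tool call to move; the robot and the scene stay as the last step left them, time stands still between calls to the robot, and variables do not carry over. Pictures are saved under pics/ and viewed, at most 10 in all, crops included, and the job is handed in when it is done.

Besides the shell and the picture viewer there is one more tool, called after ">>>" by a JSON object that holds its "name" and its "arguments", one argument or row to a line. move_arm: Moves the arm, as the interface text tells. Its arguments: {"type":"object","properties":{"rows":{"type":"string"},"squeeze":{"type":"number"}},"required":["rows"]}

```bash
ls; mkdir -p pics; cat > h.py <<'E'
import numpy as np, cv2
from station import arm
from scipy.spatial.transform import Rotation as R
def cloud(name):
    s=arm.get_state(); im,d=arm.grab_frame(name); m=arm.camera_model(name); K=m['mtx']
    v,u=np.mgrid[:420,:560]; P=np.stack([(u-K[0][2])/K[0][0]*d,(v-K[1][2])/K[1][1]*d,d],-1)
    if name=='wrist':
        T=np.eye(4); T[:3,:3]=R.from_euler('xyz',s['ee_rot']).as_matrix(); T[:3,3]=s['eef_pos']; T=T@np.array(m['mount'])
    else: T=np.linalg.inv(m['camera_from_world'])
    P=P@T[:3,:3].T+T[:3,3]; P[d<=0]=np.nan
    return im,P
E
python3 - <<'E'
from h import *
print(arm.get_state())
a,P=cloud('scene'); b,Q=cloud('side')
np.savez('c0.npz',a=a,P=P,b=b,Q=Q)
cv2.imwrite('pics/a.png',a); cv2.imwrite('pics/b.png',b)
E
```

```text
pics
{'t': 0.0, 'q': array([ 2.88086694e-01,  3.59375058e-01,  1.11084739e-02, -3.52474408e-04,
       -1.22407706e+00, -2.88118697e-01]), 'qd': array([ 0.00100935, -0.00056689, -0.00063106,  0.00120406, -0.00047655,
        0.00046513]), 'joint_efforts': array([-8.00930356e-04, -5.82726967e+01,  2.93058443e+01,  6.99745238e+00,
        6.93249181e-03, -2.06530804e-04]), 'eef_pos': array([ 6.74509790e-01, -2.84780583e-05,  2.05151521e-01]), 'ee_rot': array([ 3.14001496e+00, -1.22015473e-04, -1.57094827e+00]), 'force': array([0.65406727, 0.4218988 , 0.19794745]), 'moment': array([ 0.02947427,  0.01102796, -0.0280918 ]), 'gripper_force': 0.0, 'width': 0.0875653003019773}
```

View pics/a.png

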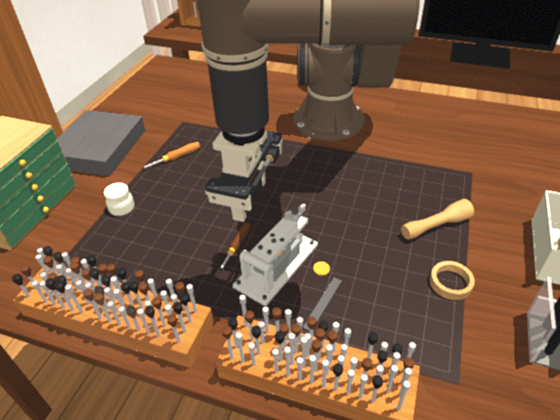

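View pics/b.png

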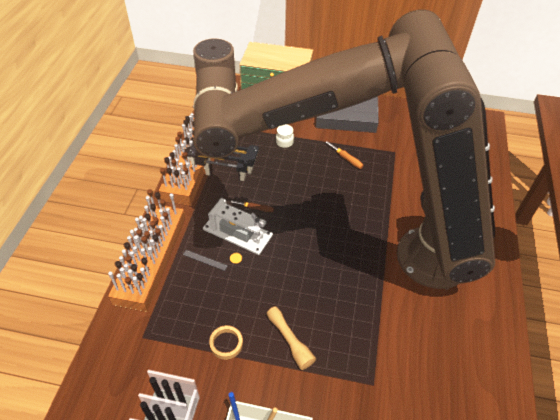

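The scene view shows the jig's nut near px (298,215) and its hinge end near (248,280), with the front facing the robot. The awl lies beside it at (235,245), the concho at (321,268) and the bar at (325,300). In the side view the nut is near (262,228).

```bash
python3 - <<'E'
from h import *
z=np.load('c0.npz')
for k,(im,P,(x0,x1,y0,y1)) in {'s':(z['a'],z['P'],(215,345,190,320)),'d':(z['b'],z['Q'],(180,300,180,280))}.items():
    sub=P[y0:y1,x0:x1].reshape(-1,3); sub=sub[~np.isnan(sub[:,0])]
    print(k)
    for lo,hi in [(.008,.016),(.055,.065),(.088,.096),(.1,.108),(.108,.135)]:
        m=(sub[:,2]>lo)&(sub[:,2]<hi); q=sub[m]
        if len(q)<4: print(lo,len(q)); continue
        r=cv2.minAreaRect(q[:,:2].astype(np.float32)*1000); print(lo,len(q),q.mean(0).round(4),np.round(r[0],1),np.round(r[1],1),round(r[2],1))
    for (u,v) in ([(298,212),(301,208),(292,215),(321,268)] if k=='s' else [(262,228),(266,225),(236,258)]): print(u,v,P[v,u].round(4))
big=np.hstack([cv2.resize(z['a'][185:310,215:345],None,fx=3,fy=3.0),cv2.resize(z['b'][185:310,180:310],None,fx=3,fy=3.0)])
cv2.imwrite('pics/c.png',big)
E
```

```text
s
0.008 1299 [0.6717 0.0323 0.0112] [647.3  48.1] [214.9 265.8] 1.3
0.055 323 [0.6572 0.0554 0.0587] [707.4  20.2] [ 75.1 248. ] 78.0
0.088 1252 [0.6501 0.0374 0.0912] [695.8  25.3] [ 85.4 294.2] 82.0
0.1 67 [0.6401 0.064  0.1039] [699.9  59.6] [296.   50.7] 3.5
0.108 372 [0.7478 0.0893 0.1233] [715.8  67.5] [314.8 134.1] 20.1
298 212 [0.5588 0.0664 0.1069]
301 208 [0.5545 0.0722 0.1172]
292 215 [0.573  0.0564 0.1076]
321 268 [0.6192 0.1409 0.0033]
d
0.008 917 [0.6414 0.0476 0.0112] [642.8  15. ] [412.9 414.9] 11.5
0.055 282 [0.7308 0.0074 0.0591] [756.5  20.3] [127.9 326.4] 54.3
0.088 520 [0.6407 0.041  0.0922] [705.8  20.7] [ 77.1 324.3] 69.6
0.1 45 [0.6469 0.0355 0.1025] [702.3  18.4] [ 51.2 332.9] 66.5
0.108 68 [0.5675 0.0609 0.118 ] [567.2  60.1] [17.1 58.2] 39.1
262 228 [ 0.5654 -0.0009 -0.0014]
266 225 [ 0.5555 -0.0174 -0.003 ]
236 258 [0.6186 0.137  0.002 ]
```

View pics/c.png

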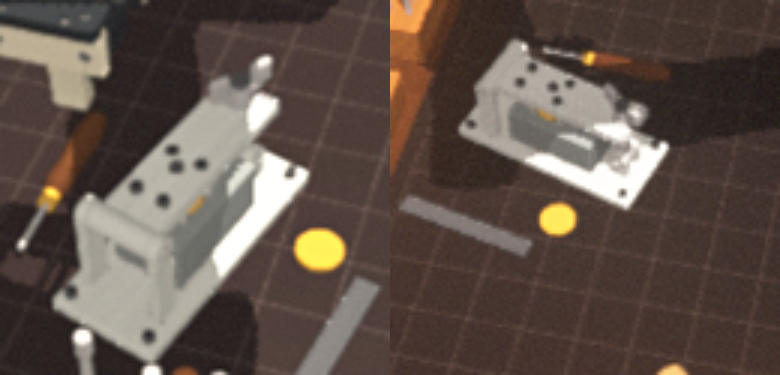

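The crops show wings as a tilted line on the nut; leaf, block and base are clear. Next I fit the leaf and the wings.

```bash
python3 - <<'E'
from h import *
z=np.load('c0.npz')
al=[]
for k in 'PQ':
    p=z[k].reshape(-1,3); p=p[~np.isnan(p[:,0])]
    p=p[(p[:,0]>.5)&(p[:,0]<.8)&(abs(p[:,1]-.03)<.14)]; al.append(p)
    for n,lo,hi in [('base',.009,.015),('leaf',.0885,.0945),('wing',.108,.13)]:
        q=p[(p[:,2]>lo)&(p[:,2]<hi)]
        # largest cluster
        g=np.zeros((300,300),np.uint8); ij=((q[:,:2]-[.5,-.12])*1000).astype(int).clip(0,299); g[ij[:,0],ij[:,1]]=1
        g=cv2.dilate(g,np.ones((7,7))); _,l,st,_=cv2.connectedComponentsWithStats(g)
        L=l[ij[:,0],ij[:,1]]; c=np.bincount(L); 
        for b in np.argsort(-c)[:2]:
            w=q[L==b]
            if len(w)<10: continue
            r=cv2.minAreaRect(w[:,:2].astype(np.float32)*1000); e,V=np.linalg.eigh(np.cov(w[:,:2].T)); v=V[:,1]
            print(k,n,len(w),np.round(w.mean(0),4),'z',np.percentile(w[:,2],[2,50,98]).round(4),np.round(r[0],1),np.round(r[1],1),round(r[2],1),'pca',np.degrees(np.arctan2(v[1],v[0])).round(1))
            if n=='leaf' or n=='base': print(cv2.boxPoints(r).round(0).tolist())
E
```

```text
P base 999 [0.6774 0.0418 0.0113] z [0.0092 0.0111 0.0144] [640.6  39.5] [ 91.4 216. ] 72.9 pca 150.8
[[524.0, 27.0], [730.0, -36.0], [757.0, 51.0], [551.0, 115.0]]
P base 93 [ 0.627  -0.0725  0.0121] z [0.0093 0.0121 0.0148] [617.2 -72.9] [ 16.  149.3] 81.4 pca 173.1
[[542.0, -70.0], [690.0, -92.0], [692.0, -76.0], [545.0, -54.0]]
P leaf 1131 [0.6466 0.0382 0.091 ] z [0.0886 0.0909 0.0942] [635.8  33.5] [ 76.8 177.1] 79.0 pca 161.2
[[542.0, 13.0], [715.0, -21.0], [730.0, 54.0], [556.0, 88.0]]
P wing 133 [0.5675 0.0606 0.1164] z [0.1087 0.1158 0.125 ] [566.8  60.4] [16.1 52.9] 60.4 pca 140.5
Q base 358 [0.6244 0.0642 0.0122] z [0.0092 0.0121 0.0149] [643.6  41.2] [ 94.4 219.7] 76.9 pca 172.1
[[526.0, 20.0], [740.0, -30.0], [761.0, 62.0], [547.0, 112.0]]
Q base 14 [ 0.5629 -0.0694  0.0121] z [0.0092 0.0115 0.0148] [562.9 -70.8] [27.7 10.8] 2.3 pca 177.5
[[549.0, -66.0], [549.0, -77.0], [577.0, -76.0], [577.0, -65.0]]
Q leaf 397 [0.6392 0.0418 0.0918] z [0.0887 0.0918 0.0944] [636.1  35.5] [ 74.9 177.1] 78.3 pca 159.7
[[542.0, 17.0], [715.0, -19.0], [730.0, 54.0], [557.0, 90.0]]
Q leaf 13 [0.5513 0.0445 0.0921] z [0.0897 0.0927 0.0936] [550.9  41.6] [11.8 23.5] 38.2 pca 129.6
[[539.0, 47.0], [554.0, 29.0], [563.0, 36.0], [548.0, 55.0]]
Q wing 68 [0.5675 0.0609 0.118 ] z [0.1083 0.1171 0.1283] [567.2  60.1] [17.1 58.2] 39.1 pca 140.3
```

>>> {"name": "move_arm", "arguments": {
  "rows": "0 0 0 -0.03 0.054 0 0.0876;0 0 0 -0.031 0.0535 0 0.0876;0 0 10 0 0 0 0.0876;0 0 10 0 0 0 0.0876;0 0 10 0 0 0 0.0876;0 0 9.6 0 0 0 0.0876;0 0 0 0 0 0 0.0876;0 0 0 0 0 0 0.0876",
  "squeeze": 40
}}

```text
t: 1.1
eef_pos: [0.5674, 0.0609, 0.2059]
ee_rot: [3.141, -0.0, -2.258]
force: [0.3, -0.7, -0.6]
width: 0.0873
gripper_force: 0.0
```

```bash
python3 - <<'E'
from h import *
s=arm.get_state(); print({k:np.round(s[k],3) for k in ('t','q','eef_pos','ee_rot','force','moment')})
a,P=cloud('wrist'); np.savez('c1.npz',a=a,P=P); cv2.imwrite('pics/w.png',a)
print(arm.camera_model('wrist')['mount'])
p=P.reshape(-1,3); p=p[~np.isnan(p[:,0])]
q=p[(p[:,2]>.106)&(p[:,2]<.13)&(np.hypot(p[:,0]-.567,p[:,1]-.061)<.05)]
r=cv2.minAreaRect(q[:,:2].astype(np.float32)*1000); print(len(q),q.mean(0),r,np.percentile(q[:,2],[5,50,95]))
e,V=np.linalg.eigh(np.cov(q[:,:2].T)); print(np.degrees(np.arctan2(V[1,1],V[0,1])))
E
```

```text
{'t': np.float64(1.1), 'q': array([ 0.45 ,  0.188, -0.223, -0.   , -1.16 , -1.137]), 'eef_pos': array([0.567, 0.061, 0.206]), 'ee_rot': array([ 3.141, -0.   , -2.258]), 'force': array([ 0.336, -0.673, -0.594]), 'moment': array([ 0.008, -0.073,  0.029])}
[[-8.24687132e-05 -9.68744841e-01 -2.48059318e-01  6.76348061e-02]
 [ 9.99999966e-01 -1.85034265e-05 -2.60194263e-04 -1.94649743e-05]
 [ 2.47471902e-04 -2.48059331e-01  9.68744810e-01 -1.79224676e-01]
 [ 0.00000000e+00  0.00000000e+00  0.00000000e+00  1.00000000e+00]]
1036 [0.56276968 0.05754091 0.1184876 ] ((563.0052490234375, 58.18789291381836), (17.36663246154785, 54.483821868896484), 40.52111053466797) [0.10786749 0.11761608 0.12517008]
141.49128856758475
```

View pics/w.png

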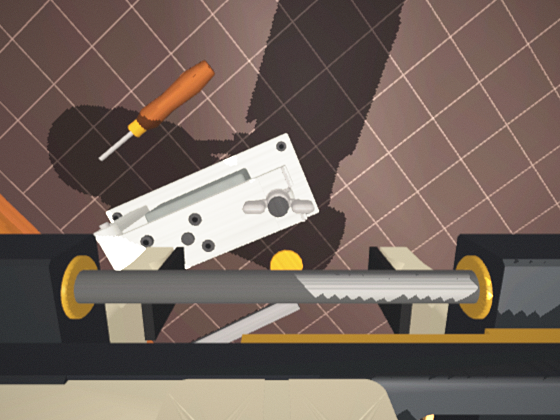

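The wrist view shows the dark end collar at (278,206) and wings from (244,207) to (313,206), nearly horizontal, so the yaw is right. Next I refine the axis from the collar and the screws.

```bash
python3 - <<'E'
from h import *
z=np.load('c1.npz'); a=z['a'];P=z['P']
g=cv2.cvtColor(a,cv2.COLOR_BGR2GRAY)
R0=(slice(190,225),slice(236,322))
m=(P[...,2]>.1)&(P[...,2]<.14); print('raised cols',[ (v,np.where(m[v,200:340])[0][[0,-1]]+200) for v in range(196,220,3) if m[v,200:340].any()])
d=((g<95)&(P[...,2]>.1)); d[:190]=0;d[225:]=0;d[:,:255]=0;d[:,305:]=0
v,u=np.where(d); print('dark',len(u),u.mean(),v.mean(),u.min(),u.max(),v.min(),v.max(), np.nanmedian(P[d],axis=0))
# top of collar
t=P[d]; t=t[t[:,2]>np.percentile(t[:,2],40)]; print(t.mean(0), np.percentile(P[d][:,2],[10,50,90]))
# wing top points
w=P[R0][ (P[R0][...,2]>.1215)&(P[R0][...,2]<.127)]; print('wtop',len(w),cv2.minAreaRect(w[:,:2].astype(np.float32)*1000),w.mean(0))
# base plate / leaf rect from wrist
p=P.reshape(-1,3); p=p[~np.isnan(p[:,0])&(abs(p[:,0]-.64)<.15)&(abs(p[:,1]-.04)<.1)]
for lo,hi in((.0885,.0925),(.0925,.096)):
  q=p[(p[:,2]>lo)&(p[:,2]<hi)]; print(len(q),cv2.minAreaRect(q[:,:2].astype(np.float32)*1000))
print(np.nanmedian(P[236:244,205:212].reshape(-1,3),0),np.nanmedian(P[200:204,262:266].reshape(-1,3),0))
E
```

```text
raised cols [(196, array([268, 288])), (199, array([257, 308])), (202, array([245, 312])), (205, array([243, 313])), (208, array([243, 314])), (211, array([243, 313])), (214, array([271, 285]))]
dark 18 275.1666666666667 209.0 268 286 198 215 [0.5690178  0.05894475 0.11692068]
[0.56817201 0.0588262  0.11725092] [0.11589807 0.11692068 0.11777609]
wtop 403 ((563.720458984375, 58.4990119934082), (7.965344429016113, 55.118621826171875), 50.9498176574707) [0.56352872 0.05805992 0.12400117]
4304 ((630.56591796875, 36.204078674316406), (60.055416107177734, 179.17271423339844), 68.50038146972656)
3575 ((631.3220825195312, 36.325462341308594), (56.752197265625, 178.6728973388672), 69.60382843017578)
[0.63291236 0.04714822 0.09355222] [0.57082479 0.04930985 0.10922342]
```

```bash
python3 - <<'E'
from h import *
z=np.load('c1.npz'); P=z['P']; s=arm.get_state()
T=(P-s['eef_pos'])@R.from_euler('xyz',s['ee_rot']).as_matrix()
for z0,z1 in((-.03,-.02),(-.02,-.01),(-.01,0),(0,.006),(.004,.02)):
  for sg in(1,-1):
    m=(T[...,2]>z0)&(T[...,2]<z1)&(sg*T[...,1]>.02)
    q=T[m]
    if len(q)>5: v,u=np.where(m); print(z0,sg,len(q),'x',np.percentile(q[:,0],[1,50,99]).round(4),'y',np.percentile(q[:,1],[1,50,99]).round(4),'z',np.percentile(q[:,2],[1,99]).round(4),'px',u.min(),u.max(),v.min(),v.max())
z=np.load('c0.npz')
for k in 'PQ':
  p=z[k].reshape(-1,3)
  w=p[(p[:,2]>.1205)&(p[:,2]<.13)&(np.hypot(p[:,0]-.566,p[:,1]-.06)<.035)]; print(k,len(w),w.mean(0).round(4),cv2.minAreaRect(w[:,:2].astype(np.float32)*1000))
E
```

```text
-0.03 1 251 x [0.0004 0.011  0.0129] y [0.0438 0.0447 0.0587] z [-0.0299 -0.0208] px 368 408 246 269
-0.03 -1 254 x [0.0004 0.0109 0.0128] y [-0.0589 -0.0448 -0.0435] z [-0.0299 -0.0205] px 145 185 246 269
P 28 [0.5653 0.0613 0.1229] ((566.89599609375, 60.204673767089844), (7.920104503631592, 53.77214050292969), 49.877811431884766)
Q 23 [0.5685 0.0605 0.1245] ((569.4417114257812, 60.668983459472656), (7.465594291687012, 56.4455680847168), 49.092124938964844)
```

>>> {"name": "move_arm", "arguments": {
  "rows": "0 0 0 0.0024 0.0005 0.04 0.0876;0 0 0 0 0 0.04 0.0876;0 0 0 0 0 0.021 0.0876;0 0 0 0 0 0 0.075;0 0 0 0 0 0 0.068;0 0 0 0 0 0 0.066;0 0 0 0 0 0 0.064;0 0 0 0 0 0 0.064",
  "squeeze": 10
}}

```text
t: 2.15
eef_pos: [0.5658, 0.0595, 0.1055]
ee_rot: [-3.141, 0.001, -2.262]
force: [-0.5, -1.1, 0.3]
width: 0.0638
gripper_force: 0.0
```

```bash
python3 - <<'E'
from h import *
s=arm.get_state(); print({k:np.round(s[k],4) for k in ('eef_pos','ee_rot','force','moment','width')}, arm.finger_overhang)
a,P=cloud('wrist'); np.savez('c2.npz',a=a,P=P); cv2.imwrite('pics/w2.png',a)
T=(P-s['eef_pos'])@R.from_euler('xyz',s['ee_rot']).as_matrix()
w=T[(P[...,2]>.1215)&(P[...,2]<.127)&(abs(T[...,1])<.03)&(abs(T[...,0])<.03)]; print('wtop',len(w),cv2.minAreaRect(w[:,:2].astype(np.float32)*1000),w.mean(0))
E
```

```text
{'eef_pos': array([0.5658, 0.0595, 0.1055]), 'ee_rot': array([-3.1412e+00,  7.0000e-04, -2.2618e+00]), 'force': array([-0.5246, -1.0638,  0.3059]), 'moment': array([-0.0018,  0.0144,  0.0097]), 'width': np.float64(0.0638)} 0.008
wtop 953 ((2.51751971244812, 1.0366382598876953), (55.708740234375, 7.640627384185791), 89.07258605957031) [ 0.0028496   0.0009422  -0.01846166]
```

View pics/w2.png

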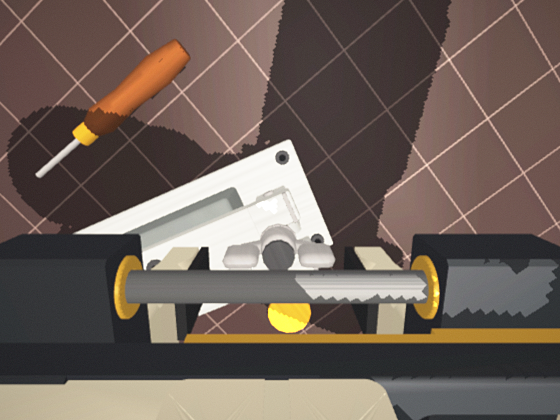

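The wrist view shows both wings (cols 222-335, row 255) between the fingers (cols ~200 and ~350), well centred. The visible finger ends look short, so I check them with the other cameras.

```bash
python3 - <<'E'
from h import *
s=arm.get_state(); Rm=R.from_euler('xyz',s['ee_rot']).as_matrix()
ims=[]
for n in('scene','side'):
    a,P=cloud(n); T=(P-s['eef_pos'])@Rm
    for sg in(1,-1):
        q=T[(sg*T[...,1]>.030)&(sg*T[...,1]<.065)&(abs(T[...,0])<.02)&(T[...,2]<.03)]
        if len(q): print(n,sg,len(q),'x',np.percentile(q[:,0],[5,50,95]).round(4),'z',np.percentile(q[:,2],[50,90,98,100]).round(4))
    v,u=np.where((np.abs(T[...,:2]).max(-1)<.05)&(T[...,2]<.03)&(T[...,2]>-.06))
    c0,r0=int(u.mean()),int(v.mean()); ims.append(cv2.resize(a[max(r0-50,0):r0+50,max(c0-50,0):c0+50],(390,390),interpolation=cv2.INTER_CUBIC))
cv2.imwrite('pics/d.png',np.hstack(ims))
E
```

```text
scene 1 423 x [-0.0176 -0.0046  0.0186] z [-0.0916 -0.0325 -0.0224 -0.0177]
scene -1 2269 x [-0.0187 -0.0062  0.0156] z [-0.299  -0.0508  0.0154  0.0184]
side 1 234 x [-0.0179 -0.0019  0.0168] z [-0.4491 -0.4332 -0.0415 -0.0309]
side -1 182 x [-0.0187 -0.0061  0.0115] z [-0.0442  0.0147  0.0175  0.0214]
```

View pics/d.png

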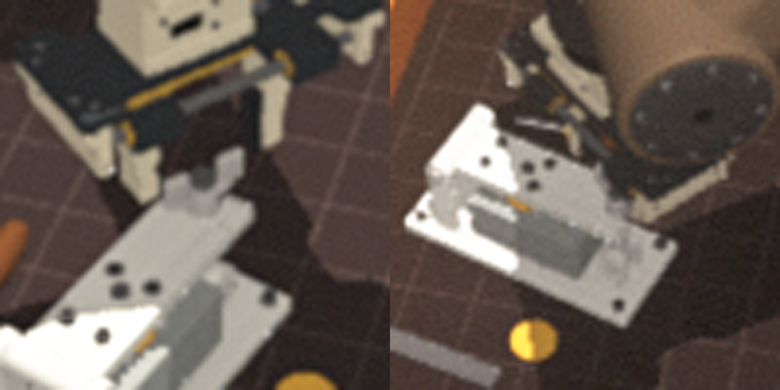

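The scene crop shows the finger ends about level with the wing tops. I test this by closing gently to 52 mm: stopping at 56 mm means the wings are held.

>>> {"name": "move_arm", "arguments": {
  "rows": "0 0 0 0 0 0 0.058;0 0 0 0 0 0 0.055;0 0 0 0 0 0 0.053;0 0 0 0 0 0 0.052;0 0 0 0 0 0 0.052",
  "squeeze": 5
}}

```text
t: 2.92
eef_pos: [0.5655, 0.0594, 0.105]
ee_rot: [3.142, -0.0, -2.262]
force: [-0.6, 0.1, -0.5]
width: 0.0517
gripper_force: 0.0
```

The fingers passed 56 mm without touching, so they really end about 20 mm behind the TCP, 28 mm short of what is stated. I trust the measurement: open, go down 26 mm while watching the force, then close.

>>> {"name": "move_arm", "arguments": {
  "rows": "0 0 0 0 0 0 0.068;0 0 0 0 0 0 0.068;0 0 0 0.0005 0.0005 0 0.068;0 0 0 0 0 0.006 0.068;0 0 0 0 0 0.006 0.068;0 0 0 0 0 0 0.068"
}}

```text
t: 3.68
eef_pos: [0.5643, 0.0592, 0.0922]
ee_rot: [3.141, -0.001, -2.262]
force: [-0.1, 0.4, 0.8]
width: 0.0677
gripper_force: 0.0
```

>>> {"name": "move_arm", "arguments": {
  "rows": "0 0 0 0 0 0.005 0.068;0 0 0 0 0 0.005 0.068;0 0 0 0 0 0.003 0.064;0 0 0 0 0 0 0.060;0 0 0 0 0 0 0.057;0 0 0 0 0 0 0.054;0 0 0 0 0 0 0.052;0 0 0 0 0 0 0.052"
}}

```text
t: 4.68
eef_pos: [0.5647, 0.0596, 0.0802]
ee_rot: [3.141, 0.0, -2.262]
force: [-2.6, 2.1, 2.7]
width: 0.0556
gripper_force: 5.0
```

>>> {"name": "move_arm", "arguments": {
  "rows": "0 0 0 0 0.0005 0 0.050;0 0 0 0 0 0 0.05;0 0 0 0 0 0 0.05",
  "squeeze": 35
}}

```text
t: 5.05
eef_pos: [0.5647, 0.0596, 0.0802]
ee_rot: [-3.141, 0.0, -2.262]
force: [-0.9, 0.2, 1.0]
width: 0.0556
gripper_force: 35.0
```

```bash
cat > st.py <<'E'
from h import *
s=arm.get_state(); print({k:np.round(s[k],4).tolist() for k in ('t','eef_pos','ee_rot','force','moment','width','gripper_force')},'q6',s['q'][5].round(3))
E
python3 st.py
```

```text
{'t': 5.05, 'eef_pos': [0.5647, 0.0596, 0.0802], 'ee_rot': [-3.1412, 0.0003, -2.2619], 'force': [-0.9346, 0.1825, 1.0398], 'moment': [0.1484, 0.1088, -0.0118], 'width': 0.0556, 'gripper_force': 35.0003} q6 -1.141
```

>>> {"name": "move_arm", "arguments": {
  "rows": "0 0 -5 0 0 -0.0001 0.05;0 0 -5 0 0 -0.0001 0.05;0 0 -5 0 0 -0.0001 0.05;0 0 -5 0 0 -0.0001 0.05"
}}

```text
t: 5.55
eef_pos: [0.5648, 0.0596, 0.0805]
ee_rot: [-3.141, 0.0, -1.91]
force: [-0.4, -0.2, 0.6]
width: 0.0556
gripper_force: 35.0
```

```bash
python3 st.py
```

```text
{'t': 5.55, 'eef_pos': [0.5648, 0.0596, 0.0805], 'ee_rot': [-3.1412, 0.0002, -1.9104], 'force': [-0.4227, -0.2218, 0.6445], 'moment': [-0.0332, -0.1535, -0.1195], 'width': 0.0556, 'gripper_force': 34.9994} q6 -0.789
```

>>> {"name": "move_arm", "arguments": {
  "rows": "0 0 -5 0 0 -0.0001 0.05;0 0 -5 0 0 -0.0001 0.05;0 0 -5 0 0 -0.0001 0.05;0 0 -5 0 0 -0.0001 0.05"
}}

```text
t: 6.05
eef_pos: [0.5648, 0.0596, 0.0809]
ee_rot: [-3.141, 0.0, -1.561]
force: [-0.1, 1.1, 0.3]
width: 0.0557
gripper_force: 35.0
```

```bash
python3 st.py
```

```text
{'t': 6.05, 'eef_pos': [0.5648, 0.0596, 0.0809], 'ee_rot': [-3.141, 0.0, -1.5612], 'force': [-0.0511, 1.0723, 0.3051], 'moment': [-0.0186, -0.1783, -0.1504], 'width': 0.0557, 'gripper_force': 34.9994} q6 -0.44
```

>>> {"name": "move_arm", "arguments": {
  "rows": "0 0 -6 0 0 -0.00013 0.05;0 0 -6 0 0 -0.00013 0.05;0 0 -6 0 0 -0.00013 0.05;0 0 -6 0 0 -0.00013 0.05;0 0 -6 0 0 -0.00013 0.05;0 0 -6 0 0 -0.00013 0.05;0 0 -6 0 0 -0.00013 0.05"
}}

```text
t: 6.92
eef_pos: [0.565, 0.0597, 0.0819]
ee_rot: [-3.141, -0.0, -0.828]
force: [0.4, 0.3, 1.0]
width: 0.0555
gripper_force: 35.0
```

```bash
python3 st.py
```

```text
{'t': 6.925, 'eef_pos': [0.565, 0.0597, 0.0819], 'ee_rot': [-3.141, -0.0005, -0.8275], 'force': [0.3639, 0.2699, 1.0244], 'moment': [-0.0743, -0.2528, -0.1816], 'width': 0.0555, 'gripper_force': 34.9988} q6 0.293
```

>>> {"name": "move_arm", "arguments": {
  "rows": "0 0 -6 0 0 -0.00013 0.05;0 0 -6 0 0 -0.00013 0.05;0 0 -6 0 0 -0.00013 0.05;0 0 -6 0 0 -0.00013 0.05;0 0 -6 0 0 -0.00013 0.05;0 0 -6 0 0 -0.00013 0.05;0 0 -6 0 0 -0.00013 0.05;0 0 -3 0 0 0 0.05"
}}

```text
t: 7.92
eef_pos: [0.565, 0.0598, 0.0828]
ee_rot: [-3.141, -0.001, -0.043]
force: [0.6, -0.2, 1.1]
width: 0.0555
gripper_force: 35.0
```

```bash
python3 st.py
```

```text
{'t': 7.925, 'eef_pos': [0.565, 0.0598, 0.0828], 'ee_rot': [-3.1413, -0.0009, -0.0431], 'force': [0.5587, -0.2356, 1.0611], 'moment': [0.1327, -0.1127, -0.147], 'width': 0.0555, 'gripper_force': 35.0001} q6 1.078
```

>>> {"name": "move_arm", "arguments": {
  "rows": "-0.26 0.97 0 -0.0009 -0.0002 0 0.05;-0.26 0.97 0 -0.0009 -0.0002 0 0.05;0 0 0 0 0 0 0.05"
}}

```text
t: 8.3
eef_pos: [0.5626, 0.0604, 0.0829]
ee_rot: [3.133, -0.035, -0.045]
force: [2.2, 0.5, -0.6]
width: 0.0556
gripper_force: 35.0
```

```bash
python3 st.py
```

```text
{'t': 8.3, 'eef_pos': [0.5626, 0.0604, 0.0829], 'ee_rot': [3.1326, -0.0351, -0.0451], 'force': [2.1562, 0.5278, -0.6335], 'moment': [-0.0451, -0.812, 0.0747], 'width': 0.0556, 'gripper_force': 34.9998} q6 1.032
```

>>> {"name": "move_arm", "arguments": {
  "rows": "-0.26 0.97 0 -0.0009 -0.0002 0 0.05;-0.26 0.97 0 -0.0009 -0.0002 0 0.05;0 0 0 0 0 0 0.05"
}}

```text
t: 8.68
eef_pos: [0.5607, 0.0609, 0.0827]
ee_rot: [3.124, -0.069, -0.044]
force: [3.2, 0.3, -0.6]
width: 0.0556
gripper_force: 35.0
```

```bash
python3 st.py
```

```text
{'t': 8.675, 'eef_pos': [0.5607, 0.0609, 0.0827], 'ee_rot': [3.1235, -0.0686, -0.0441], 'force': [3.2305, 0.2963, -0.6445], 'moment': [0.331, -0.8029, 0.1123], 'width': 0.0556, 'gripper_force': 35.0} q6 0.984
```

>>> {"name": "move_arm", "arguments": {
  "rows": "-0.26 0.97 0 -0.0009 -0.0002 0 0.05;-0.26 0.97 0 -0.0009 -0.0002 0 0.05;0 0 0 0 0 0 0.05"
}}

```text
t: 9.05
eef_pos: [0.5587, 0.0614, 0.0826]
ee_rot: [3.114, -0.102, -0.044]
force: [0.2, 3.4, 2.5]
width: 0.0554
gripper_force: 35.0
```

```bash
python3 st.py
```

```text
{'t': 9.05, 'eef_pos': [0.5587, 0.0614, 0.0826], 'ee_rot': [3.1145, -0.102, -0.0435], 'force': [0.1985, 3.3946, 2.4904], 'moment': [1.0468, -0.0876, 0.1441], 'width': 0.0554, 'gripper_force': 35.0006} q6 0.93
```

>>> {"name": "move_arm", "arguments": {
  "rows": "-0.26 0.97 0 -0.0009 -0.0002 0 0.05;0 0 0 0 0 0 0.05"
}}

```text
t: 9.3
eef_pos: [0.5581, 0.0616, 0.0825]
ee_rot: [3.11, -0.119, -0.043]
force: [1.6, 2.9, 3.6]
width: 0.0554
gripper_force: 35.0
```

```bash
python3 st.py
```

```text
{'t': 9.3, 'eef_pos': [0.5581, 0.0616, 0.0825], 'ee_rot': [3.1099, -0.1192, -0.0431], 'force': [1.5673, 2.8653, 3.5665], 'moment': [1.028, -0.3138, 0.2272], 'width': 0.0554, 'gripper_force': 35.0007} q6 0.899
```

>>> {"name": "move_arm", "arguments": {
  "rows": "-0.26 0.97 0 -0.0009 -0.0002 0 0.05;0 0 0 0 0 0 0.05"
}}

```text
t: 9.55
eef_pos: [0.5573, 0.0618, 0.0824]
ee_rot: [3.105, -0.136, -0.042]
force: [1.1, 2.7, 3.5]
width: 0.0557
gripper_force: 35.0
```

```bash
python3 st.py
```

```text
{'t': 9.55, 'eef_pos': [0.5573, 0.0618, 0.0824], 'ee_rot': [3.1053, -0.1363, -0.0425], 'force': [1.1012, 2.6598, 3.543], 'moment': [1.1465, -0.4386, 0.2064], 'width': 0.0557, 'gripper_force': 35.0007} q6 0.867
```

>>> {"name": "move_arm", "arguments": {
  "rows": "-0.26 0.97 0 -0.0009 -0.0002 0 0.05;0 0 0 0 0 0 0.05;-0.26 0.97 0 -0.0009 -0.0002 0 0.05;0 0 0 0 0 0 0.05"
}}

```text
t: 10.05
eef_pos: [0.5555, 0.0623, 0.0821]
ee_rot: [3.096, -0.17, -0.041]
force: [1.7, 3.8, 5.9]
width: 0.0551
gripper_force: 35.0
```

```bash
python3 st.py
```

```text
{'t': 10.05, 'eef_pos': [0.5555, 0.0623, 0.0821], 'ee_rot': [3.096, -0.1703, -0.041], 'force': [1.6516, 3.7601, 5.915], 'moment': [1.4427, -0.2169, 0.26], 'width': 0.0551, 'gripper_force': 35.0012} q6 0.795
```

>>> {"name": "move_arm", "arguments": {
  "rows": "0 0 -5 0 0 -0.0001 0.05;0 0 -5 0 0 -0.0001 0.05;0 0 -5 0 0 -0.0001 0.05;0 0 -5 0 0 -0.0001 0.05;0 0 -5 0 0 -0.0001 0.05;0 0 0 0 0 0 0.05"
}}

```text
t: 10.8
eef_pos: [0.5554, 0.0623, 0.0825]
ee_rot: [3.028, -0.134, 0.4]
force: [1.0, 3.7, 5.5]
width: 0.0556
gripper_force: 35.0
```

```bash
python3 st.py; python3 - <<'E'
from h import *
ims=[]
for n,r in(('scene',(190,100,310,220)),('side',(180,140,300,260))):
    a,P=cloud(n); np.savez('c3%s.npz'%n,a=a,P=P); x0,y0,x1,y1=r[0],r[1],r[2],r[3]
    y0+=60;y1+=60 if n=='scene' else 0
    ims.append(cv2.resize(a[y0:y1,x0+30:x1+30],(390,390),interpolation=cv2.INTER_CUBIC))
cv2.imwrite('pics/e.png',np.hstack(ims))
s=arm.get_state(); Rm=R.from_euler('xyz',s['ee_rot']).as_matrix()
j=np.array([-.954,.301,0]); print('fwd dir in tool',(Rm.T@j).round(3),'axis -y in tool',(Rm.T@np.array([-.301,-.954,0])).round(3), 'toolz',Rm[:,2].round(3))
E
```

```text
{'t': 10.8, 'eef_pos': [0.5554, 0.0623, 0.0825], 'ee_rot': [3.0281, -0.1342, 0.3999], 'force': [1.046, 3.6819, 5.4677], 'moment': [1.2517, -0.1627, 0.3864], 'width': 0.0556, 'gripper_force': 35.0005} q6 1.233
fwd dir in tool [-0.755 -0.632 -0.175] axis -y in tool [-0.642  0.767  0.   ] toolz [ 0.167 -0.053 -0.985]
```

View pics/e.png

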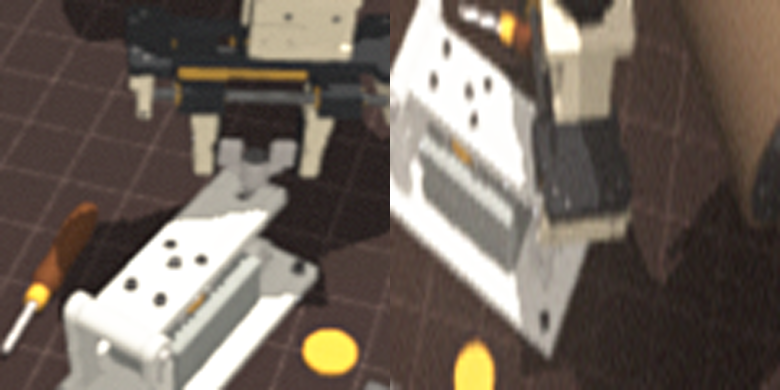

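The scene crop shows the fingers holding both wings (cols 225-295, row 155) and the bolt tilted forward over the prongs. I carry on with the swing.

>>> {"name": "move_arm", "arguments": {
  "rows": "-0.64 0.77 0 -0.00068 -0.00057 0 0.05;-0.64 0.77 0 -0.00068 -0.00057 0 0.05;-0.64 0.77 0 -0.00068 -0.00057 0 0.05;0 0 0 0 0 0 0.05"
}}

```text
t: 11.4
eef_pos: [0.5527, 0.0631, 0.0819]
ee_rot: [2.994, -0.174, 0.405]
force: [1.7, 4.0, 4.2]
width: 0.0557
gripper_force: 35.0
```

```bash
python3 st.py
```

```text
{'t': 11.4, 'eef_pos': [0.5527, 0.0631, 0.0819], 'ee_rot': [2.9938, -0.1741, 0.4049], 'force': [1.725, 4.0, 4.1811], 'moment': [1.3273, -0.213, 0.4464], 'width': 0.0557, 'gripper_force': 35.0009} q6 1.104
```

>>> {"name": "move_arm", "arguments": {
  "rows": "-0.96 1.15 0 -0.00102 -0.00086 0 0.05;-0.96 1.15 0 -0.00102 -0.00086 0 0.05;-0.96 1.15 0 -0.00102 -0.00086 0 0.05;-0.96 1.15 0 -0.00102 -0.00086 0 0.05;0 0 0 0 0 0 0.05"
}}

```text
t: 12.02
eef_pos: [0.5476, 0.0644, 0.0802]
ee_rot: [2.924, -0.252, 0.42]
force: [0.0, 6.1, 1.0]
width: 0.0555
gripper_force: 35.0
```

```bash
python3 st.py
```

```text
{'t': 12.025, 'eef_pos': [0.5476, 0.0644, 0.0802], 'ee_rot': [2.9238, -0.2523, 0.4199], 'force': [0.0105, 6.0886, 0.9617], 'moment': [2.2836, 0.8853, 0.8132], 'width': 0.0555, 'gripper_force': 35.0005} q6 0.742
```

>>> {"name": "move_arm", "arguments": {
  "rows": "-1.92 2.3 0 -0.0018 -0.0021 0 0.05;-1.92 2.3 0 -0.00205 -0.0017 0 0.05;-1.92 2.3 0 -0.00205 -0.0017 0 0.05;-1.92 2.3 0 -0.00205 -0.0017 0 0.05;0 0 0 0 0 0 0.05"
}}

```text
t: 12.65
eef_pos: [0.5658, 0.0788, 0.1139]
ee_rot: [2.8, -0.339, 0.443]
force: [0.4, 0.6, -0.3]
width: 0.0497
gripper_force: 0.0
```

```bash
python3 st.py; python3 -c "
from h import *
print(arm.get_state()['q'].round(2)); Rm=R.from_euler('xyz',arm.get_state()['ee_rot']).as_matrix(); print(Rm.round(3))"
```

```text
{'t': 12.65, 'eef_pos': [0.5658, 0.0788, 0.1139], 'ee_rot': [2.8004, -0.339, 0.4429], 'force': [0.3712, 0.6382, -0.3202], 'moment': [0.4403, 1.4675, 0.005], 'width': 0.0497, 'gripper_force': 0.0} q6 0.354
[ 0.54  0.08 -1.02  1.15 -0.41  0.35]
[[ 0.852  0.303  0.427]
 [ 0.404 -0.899 -0.168]
 [ 0.333  0.316 -0.889]]
```

The arm reached joint 3's limit and the fingers slipped off the wings, after the bolt had passed the lip. I raise the tool, set it upright and look.

>>> {"name": "move_arm", "arguments": {
  "rows": "0 0 0 0.0167 0.0158 -0.0445 0.06;0 0 0 0.0167 0.0158 -0.0445 0.06;6 -7 0 0 0 0 0.06;6 -7 0 0 0 0 0.06;6 -7 0 0 0 0 0.06;0 0 0 0 0 0 0.06"
}}

```text
t: 13.4
eef_pos: [0.5715, 0.0764, 0.2108]
ee_rot: [3.106, -0.005, 0.372]
force: [-0.0, 0.2, -0.1]
width: 0.06
gripper_force: 0.0
```

```bash
python3 st.py; python3 - <<'E'
from h import *
s=arm.get_state(); Rm=R.from_euler('xyz',s['ee_rot']).as_matrix(); print(s['q'].round(2),Rm.round(3))
ims=[]
for n in('wrist','scene'):
    a,P=cloud(n); np.savez('c4%s.npz'%n,a=a,P=P); ims.append(a if n=='wrist' else cv2.resize(a[140:310,190:350],(395,420),interpolation=cv2.INTER_CUBIC))
cv2.imwrite('pics/f.png',cv2.resize(np.hstack(ims),(800,352)))
E
```

```text
{'t': 13.4, 'eef_pos': [0.5715, 0.0764, 0.2108], 'ee_rot': [3.1058, -0.0052, 0.3716], 'force': [-0.0153, 0.2246, -0.0998], 'moment': [-0.0861, 0.1712, 0.0245], 'width': 0.06, 'gripper_force': 0.0} q6 1.428
[ 0.5   0.19 -0.23  0.04 -1.15  1.43] [[ 0.932  0.363  0.018]
 [ 0.363 -0.931 -0.031]
 [ 0.005  0.036 -0.999]]
```

View pics/f.png

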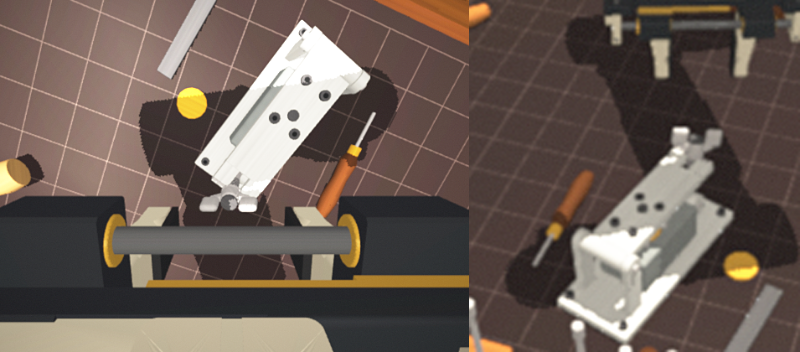

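The views show the bolt leaning forward clear of the nose, and the bystanders unmoved. I measure the bolt's angle.

```bash
cat > bolt.py <<'E'
from h import *
def meas(P,tag,zmin=.06,f0=.0):
    o=np.array([.565,.0598,0]); f=np.array([-.954,.301,0]); l=np.array([.301,.954,0])
    D=P-o; F=D@f; L=D@l; Z=P[...,2]
    m=(F>f0)&(F<.13)&(abs(L)<.04)&(Z>zmin)&(Z<.135)
    print(tag,m.sum())
    if m.sum()<5: return
    th=np.arctan2(F[m],Z[m]-.032); r=np.hypot(F[m],Z[m]-.032)
    w=r>.08
    print(' th',np.percentile(th[w],[5,50,95]).round(3),'r',np.percentile(r,[50,95]).round(4),'F',np.percentile(F[m][w],[2,50,98]).round(4),'L',np.percentile(L[m][w],[2,50,98]).round(4),'Z',np.percentile(Z[m][w],[2,50,98]).round(4))
    q=np.c_[F[m][w],L[m][w]].astype(np.float32)*1000; print(' rect F,L',cv2.minAreaRect(q))
if __name__=='__main__':
    import sys
    for n in('wrist','scene'): meas(np.load('c4%s.npz'%n)['P'],n,f0=.02,zmin=.095)
E
python3 bolt.py
```

```text
wrist 562
 th [0.251 0.332 0.415] r [0.086  0.0975] F [0.0204 0.0296 0.0398] L [-0.0079  0.0106  0.0197] Z [0.1076 0.1153 0.1236]
 rect F,L ((27.874448776245117, 6.312005996704102), (35.204307556152344, 13.084741592407227), 56.7949104309082)
scene 85
 th [0.259 0.353 0.425] r [0.0843 0.0954] F [0.0205 0.0305 0.0396] L [-0.0052  0.0131  0.0211] Z [0.1072 0.1141 0.1217]
 rect F,L ((28.034624099731445, 8.095161437988281), (32.01026916503906, 14.113260269165039), 46.444061279296875)
```

>>> {"name": "move_arm", "arguments": {
  "rows": "2 -0.3 10 0 0 0 0.03;0 0 10 0 0 0 0;0 0 10 0 0 0 0;0 0 8.8 0 0 0 0;0 0 0 0.0068 0.0158 0.04 0;0 0 0 0 0 0.045 0;0 0 0 0 0 0.03 0;0 0 0 0 0 0.012 0"
}}

```text
t: 14.5
eef_pos: [0.5721, 0.0586, 0.0846]
ee_rot: [3.141, -0.008, -0.302]
force: [2.9, 0.9, 4.2]
width: 0.0005
gripper_force: 1.8
```

```bash
python3 st.py; python3 - <<'E'
from h import *; from bolt import meas
s=arm.get_state(); a,P=cloud('scene'); 
o=np.array([.565,.0598,0]); f=np.array([-.954,.301,0]); l=np.array([.301,.954,0])
D=P-o; F=D@f; L=D@l; Z=P[...,2]
m=(abs(F+.008)<.03)&(abs(L)<.05)&(Z>.098)&(Z<.15)
for lo in(.098,.105,.11,.115,.12,.13):
    k=m&(Z>=lo)&(Z<lo+.006); 
    if k.sum(): print(lo,k.sum(),'F',np.percentile(F[k],[2,98]).round(4),'L',np.percentile(L[k],[2,98]).round(4))
print(s['q'].round(2))
E
```

```text
{'t': 14.5, 'eef_pos': [0.5721, 0.0586, 0.0846], 'ee_rot': [3.1411, -0.0085, -0.3021], 'force': [2.94, 0.8626, 4.1617], 'moment': [0.3585, -0.897, 0.0095], 'width': 0.0005, 'gripper_force': 1.7664} q6 0.817
0.098 8 F [-0.0159  0.0208] L [-0.0093  0.0106]
0.105 23 F [-0.0185  0.02  ] L [-0.0146  0.0176]
0.11 32 F [-0.0188  0.0011] L [-0.0121  0.0176]
0.115 32 F [-0.0192  0.0026] L [-0.0133  0.018 ]
0.12 33 F [-0.02   -0.0016] L [-0.0139  0.018 ]
0.13 30 F [-0.0192 -0.0013] L [-0.0135  0.0193]
[ 0.45  0.3  -0.38  0.01 -0.88  0.82]
```

>>> {"name": "move_arm", "arguments": {
  "rows": "0 0 0 -0.006 0 0 0;0 0 0 -0.006 0 0 0;0 0 0 -0.006 0 0 0;0 0 0 -0.006 0 0 0;0 0 0 -0.006 0 0 0"
}}

```text
t: 15.18
eef_pos: [0.5434, 0.0671, 0.0849]
ee_rot: [3.141, -0.007, -0.304]
force: [0.6, -0.1, -0.9]
width: -0.0
gripper_force: 0.7
```

```bash
python3 st.py
```

```text
{'t': 15.175, 'eef_pos': [0.5434, 0.0671, 0.0849], 'ee_rot': [3.1406, -0.007, -0.3043], 'force': [0.6095, -0.0738, -0.8572], 'moment': [0.1519, -0.5896, 0.0338], 'width': -0.0, 'gripper_force': 0.7309} q6 0.777
```

>>> {"name": "move_arm", "arguments": {
  "rows": "0 0 0 -0.006 0 0 0;0 0 0 -0.006 0 0 0;0 0 0 -0.006 0 0 0;0 0 0 -0.003 0 0.005 0;0 0 0 -0.003 0 0.005 0;0 0 0 -0.003 0 0.005 0;0 0 0 -0.003 0 0.005 0"
}}

```text
t: 16.05
eef_pos: [0.5152, 0.076, 0.064]
ee_rot: [3.14, -0.007, -0.304]
force: [-0.3, 0.7, 2.5]
width: 0.0003
gripper_force: 0.9
```

```bash
python3 st.py
```

```text
{'t': 16.05, 'eef_pos': [0.5152, 0.076, 0.064], 'ee_rot': [3.1405, -0.0068, -0.3045], 'force': [-0.3247, 0.6671, 2.4815], 'moment': [0.3595, 0.1462, 0.01], 'width': 0.0003, 'gripper_force': 0.8693} q6 0.732
```

>>> {"name": "move_arm", "arguments": {
  "rows": "0 0 0 -0.003 0 0.005 0;0 0 0 -0.003 0 0.005 0;0 0 0 -0.003 0 0.005 0;0 0 0 -0.002 0 0.005 0;0 0 0 -0.001 0 0.004 0"
}}

```text
t: 16.68
eef_pos: [0.504, 0.0795, 0.0401]
ee_rot: [3.141, -0.007, -0.304]
force: [-0.1, 1.8, 0.9]
width: 0.0005
gripper_force: 0.7
```

```bash
python3 st.py;  python3 -c "
from h import *
print(arm.get_state()['q'].round(2))
from bolt import meas
for n in ('scene','side'): meas(cloud(n)[1],n,zmin=.02,f0=.06)"
```

```text
{'t': 16.675, 'eef_pos': [0.504, 0.0795, 0.0401], 'ee_rot': [3.1405, -0.0069, -0.3043], 'force': [-0.0887, 1.8204, 0.9105], 'moment': [0.2532, 0.3174, 0.0455], 'width': 0.0005, 'gripper_force': 0.6667} q6 0.713
[ 0.55  0.26 -0.57  0.01 -0.74  0.71]
scene 107
 th [0.607 1.471 1.571] r [0.0802 0.0962] F [0.0627 0.084  0.0944] L [0.0063 0.0161 0.035 ] Z [0.0317 0.0408 0.1268]
 rect F,L ((76.18401336669922, 18.625280380249023), (17.593629837036133, 39.10856628417969), 59.56138610839844)
side 119
 th [0.757 1.234 1.513] r [0.0845 0.1407] F [0.0719 0.083  0.1005] L [-0.0228  0.0083  0.0344] Z [0.0334 0.0616 0.1343]
 rect F,L ((86.44476318359375, 7.839042663574219), (32.854454040527344, 60.43216323852539), 9.73320484161377)
```

>>> {"name": "move_arm", "arguments": {
  "rows": "0 0 0 0 0 0.003 0;0 0 0 0 0 0.003 0;0 0 0 0 0 0.002 0;0 0 0 0 0 0 0"
}}

```text
t: 17.27
eef_pos: [0.5042, 0.0795, 0.0322]
ee_rot: [3.141, -0.007, -0.304]
force: [-0.8, 0.3, 1.1]
width: 0.0006
gripper_force: 0.3
```

```bash
python3 st.py
```

```text
{'t': 17.275, 'eef_pos': [0.5042, 0.0795, 0.0322], 'ee_rot': [3.1405, -0.0069, -0.3044], 'force': [-0.7789, 0.289, 1.0763], 'moment': [0.2301, 0.1526, -0.0127], 'width': 0.0006, 'gripper_force': 0.3388} q6 0.713
```

>>> {"name": "move_arm", "arguments": {
  "rows": "0 0 0 0 0 -0.055 0;0 0 0 0 0 -0.055 0.03;0 0 0 0.03 0 -0.05 0.0876;0 0 0 0 0 0 0.0876;0 0 0 0 0 0 0.0876"
}}

```text
t: 17.9
eef_pos: [0.5314, 0.0707, 0.1921]
ee_rot: [3.141, -0.006, -0.305]
force: [0.3, 0.1, -0.6]
width: 0.0347
gripper_force: 0.0
```

```bash
python3 st.py;  python3 -c "
from h import *
from bolt import meas
ims=[]
for n in ('wrist','scene'):
  a,P=cloud(n); np.savez('c5%s.npz'%n,a=a,P=P); meas(P,n,zmin=.02,f0=.04); ims.append(a if n=='wrist' else cv2.resize(a[140:310,190:350],(395,420),interpolation=cv2.INTER_CUBIC))
  p=P.reshape(-1,3); o=np.array([.565,.0598,0]); D=p-o; F=D@[-.954,.301,0]; L=D@[.301,.954,0]
  m=(p[:,2]>.087)&(p[:,2]<.099)&(F<.03)&(F>-.1)&(abs(L)<.035)
  q=np.c_[F,L][m].astype(np.float32)*1000; print(m.sum(),cv2.minAreaRect(q),np.percentile(p[m,2],[10,50,90]))
  for a0 in (0,-20,-40,-60,-80):
    k=(q[:,0]<a0+5)&(q[:,0]>a0-5); print(a0,k.sum(),np.percentile(q[k,1],[1,99]) if k.sum()>3 else '')
cv2.imwrite('pics/g.png',cv2.resize(np.hstack(ims),(800,352)))"
```

```text
{'t': 17.9, 'eef_pos': [0.5314, 0.0707, 0.1921], 'ee_rot': [3.1406, -0.0065, -0.3051], 'force': [0.2564, 0.1043, -0.6382], 'moment': [-0.0726, 0.1681, 0.008], 'width': 0.0347, 'gripper_force': 0.0} q6 0.761
wrist 1396
 th [1.241 1.364 1.613] r [0.0772 0.0934] F [0.0764 0.0845 0.0949] L [-0.0253 -0.0097  0.0176] Z [0.0272 0.0492 0.0608]
 rect F,L ((86.29379272460938, -3.6574630737304688), (45.19383239746094, 17.935279846191406), 82.24131774902344)
10007 ((-41.66004180908203, -0.4168281555175781), (49.7535514831543, 117.64639282226562), 88.80168151855469) [0.09156097 0.09252498 0.09370225]
0 562 [-26.06087894  22.86930931]
-20 853 [-25.57031631  23.2766568 ]
-40 911 [-25.11166     23.64420128]
-60 949 [-24.67900261  24.26473221]
-80 1010 [-24.21743881  24.90977488]
scene 203
 th [1.267 1.434 1.661] r [0.0784 0.0938] F [0.0781 0.0854 0.0956] L [-0.0212  0.0012  0.0194] Z [0.0235 0.0431 0.059 ]
 rect F,L ((87.42613220214844, -1.2587566375732422), (42.64583969116211, 18.94344139099121), 81.8574447631836)
794 ((-40.84196472167969, 1.5094680786132812), (52.60155487060547, 118.74444580078125), 87.8639144897461) [0.08864815 0.09074262 0.09290355]
0 49 [-24.73962135  23.14774239]
-20 64 [-24.26381981  25.66280573]
-40 68 [-21.83166994  25.50114643]
-60 72 [-22.37759979  25.86448786]
-80 78 [-21.83385908  28.14589415]
```

View pics/g.png

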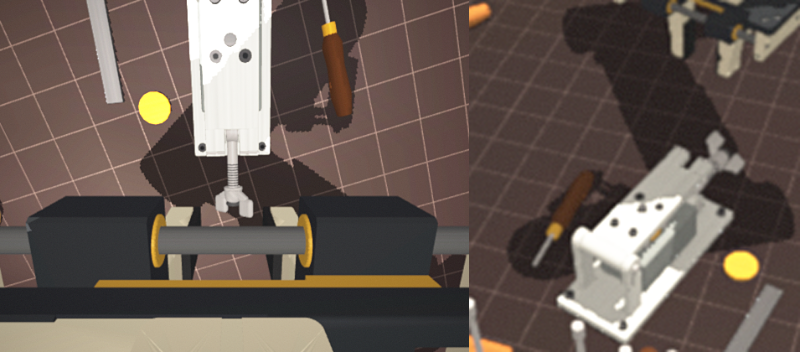

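The views show the eyebolt lying level in front with the nut on it (wrist px 232,200). Leaf, awl, concho and bar are where they were. Now I go to the leaf's nose.

>>> {"name": "move_arm", "arguments": {
  "rows": "0 0 -1.3 0 0 0 0.0876;0 0 0 0.0225 0.0012 0 0.0876;0 0 0 0.0228 0.0012 0 0.0876;0 0 0 0 0 0.05 0.0876;0 0 0 0 0 0.05 0.0876;0 0 0 0 0 0.03 0.0876;0 0 0 0 0 0.014 0.0876;0 0 0 0 0 0 0.07",
  "squeeze": 15
}}

```text
t: 19.0
eef_pos: [0.5753, 0.0556, 0.0483]
ee_rot: [3.139, -0.006, -0.281]
force: [-1.0, 0.3, 0.0]
width: 0.0819
gripper_force: 0.0
```

```bash
python3 st.py; python3 - <<'E'
import numpy as np
P=np.load('c5wrist.npz')['P']; D=P-np.array([.565,.0598,0]); F=D@[-.954,.301,0]; L=D@[.301,.954,0]
for a in(.035,.04,.045,.05,.055):
    m=(abs(F-a)<.003)&(abs(L+.003)<.012)&(P[...,2]>.02)&(P[...,2]<.09); print(a,m.sum(),np.percentile(P[m][:,2],[50,98]).round(4) if m.sum() else '')
E
```

```text
{'t': 19.0, 'eef_pos': [0.5753, 0.0556, 0.0483], 'ee_rot': [3.1393, -0.0058, -0.2809], 'force': [-0.9947, 0.2625, 0.0219], 'moment': [-0.0372, 0.0487, 0.0004], 'width': 0.0819, 'gripper_force': 0.0} q6 0.846
0.035 72 [0.0409 0.0429]
0.04 80 [0.0414 0.0432]
0.045 76 [0.0421 0.0436]
0.05 79 [0.0423 0.0444]
0.055 79 [0.0424 0.0448]
```

>>> {"name": "move_arm", "arguments": {
  "rows": "0 0 0 0 0 0 0.058;0 0 0 0 0 0 0.05;0 0 0 0 0 0 0.046;0 0 0 0 0 0 0.044;0 0 0 0 0 0 0.044",
  "squeeze": 15
}}

```text
t: 19.62
eef_pos: [0.5762, 0.0563, 0.0497]
ee_rot: [-3.141, -0.008, -0.281]
force: [-1.7, 5.1, 6.1]
width: 0.0496
gripper_force: 15.0
```

```bash
python3 st.py
```

```text
{'t': 19.625, 'eef_pos': [0.5762, 0.0563, 0.0497], 'ee_rot': [-3.1413, -0.0083, -0.2814], 'force': [-1.7259, 5.1361, 6.1246], 'moment': [1.6771, 0.72, 0.0163], 'width': 0.0496, 'gripper_force': 15.001} q6 0.846
```

>>> {"name": "move_arm", "arguments": {
  "rows": "0 0 0 0.001 -0.0006 -0.0122 0.044;0 0 0 0.001 0 -0.0122 0.044;0 0 0 0.0032 0 -0.0118 0.044;0 0 0 0.0032 0 -0.0118 0.044"
}}

```text
t: 20.12
eef_pos: [0.584, 0.0541, 0.0979]
ee_rot: [3.141, -0.008, -0.282]
force: [5.1, 2.7, -5.4]
width: 0.0497
gripper_force: 15.0
```

```bash
python3 st.py
```

```text
{'t': 20.125, 'eef_pos': [0.584, 0.0541, 0.0979], 'ee_rot': [3.141, -0.0076, -0.2817], 'force': [5.0971, 2.7411, -5.4239], 'moment': [0.6791, -1.7522, -0.0178], 'width': 0.0497, 'gripper_force': 15.0024} q6 0.856
```

>>> {"name": "move_arm", "arguments": {
  "rows": "0 0 0 0.0055 0 -0.0111 0.044;0 0 0 0.0055 0 -0.0111 0.044;0 0 0 0.007 0 -0.01 0.044;0 0 0 0.007 0 -0.01 0.044;0 0 0 0.0086 0 -0.0086 0.044;0 0 0 0.0086 0 -0.0086 0.044"
}}

```text
t: 20.88
eef_pos: [0.6235, 0.0425, 0.157]
ee_rot: [3.14, -0.006, -0.282]
force: [2.4, 3.7, -7.4]
width: 0.0496
gripper_force: 15.0
```

```bash
python3 st.py
```

```text
{'t': 20.875, 'eef_pos': [0.6235, 0.0425, 0.157], 'ee_rot': [3.1405, -0.0059, -0.2818], 'force': [2.4236, 3.6606, -7.4187], 'moment': [1.3867, -0.8103, -0.0266], 'width': 0.0496, 'gripper_force': 15.0019} q6 0.904
```

>>> {"name": "move_arm", "arguments": {
  "rows": "0 0 0 0.01 0 -0.007 0.044;0 0 0 0.01 0 -0.007 0.044;0 0 0 0.0111 0 -0.0052 0.044;0 0 0 0.0111 0 -0.0052 0.044;0 0 0 0.008 0 -0.0028 0.044;0 0 0 0 0 0 0.044;0 0 0 0 0 0 0.044"
}}

```text
t: 21.75
eef_pos: [0.6723, 0.0283, 0.1845]
ee_rot: [3.141, -0.008, -0.282]
force: [2.5, 2.4, -2.5]
width: 0.0502
gripper_force: 15.0
```

```bash
python3 st.py; python3 - <<'E'
from h import *
ims=[]
for n in('scene','side'):
    a,P=cloud(n); ims.append(cv2.resize(a[140:310,170:330],(395,420),interpolation=cv2.INTER_CUBIC))
cv2.imwrite('pics/i.png',np.hstack(ims))
E
```

```text
{'t': 21.75, 'eef_pos': [0.6723, 0.0283, 0.1845], 'ee_rot': [3.1405, -0.0084, -0.2817], 'force': [2.5243, 2.373, -2.4859], 'moment': [0.332, -0.8701, 0.0778], 'width': 0.0502, 'gripper_force': 14.9961} q6 0.952
```

View pics/i.png

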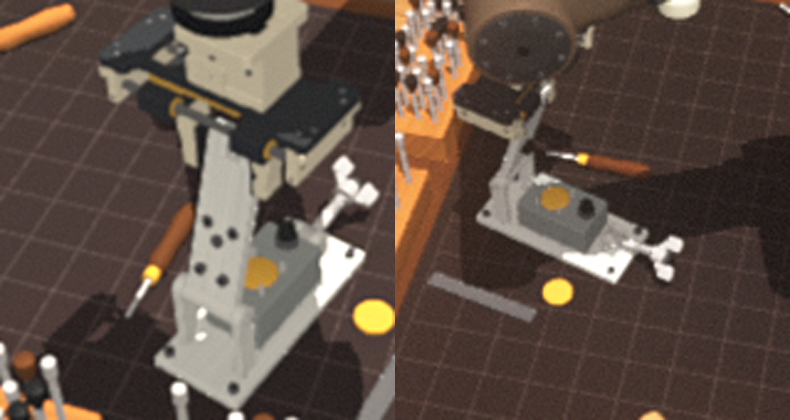

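The leaf stands about 73 degrees open with the concho blank exposed, the eyebolt is down and the bystanders are in place. I release and withdraw upward.

>>> {"name": "move_arm", "arguments": {
  "rows": "0 0 0 0 0 0 0.055;0 0 0 0 0 0 0.07;0 0 0 0 0 0 0.08;0 0 0 0 0 0 0.08;0 0 0 0 0 -0.03 0.08;0 0 0 0 0 -0.05 0.08;0 0 0 0 0 -0.05 0.08;0 0 0 0 0 0 0.08"
}}

```text
t: 22.85
eef_pos: [0.6728, 0.029, 0.3198]
ee_rot: [-3.139, -0.015, -0.282]
force: [0.8, 0.2, -0.1]
width: 0.0802
gripper_force: 0.0
```

```bash
python3 st.py; python3 - <<'E'
from h import *
a,P=cloud('scene'); D=P-np.array([.565,.0598,0]); X=-(D@[-.961,.278,0]); L=D@[.278,.961,0]; Z=P[...,2]
m=(abs(L)<.022)&(X>.06)&(X<.2)&(Z>.12)&(Z<.235)
p=np.polyfit(Z[m],X[m],1); print('leaf deg',np.degrees(np.arctan2(1,-p[0])),m.sum())
m=(X<-.06)&(X>-.11)&(abs(L)<.04)&(Z>.015)&(Z<.08); print('nut z',np.percentile(Z[m],[2,50,98]).round(4),m.sum())
E
```

```text
{'t': 22.85, 'eef_pos': [0.6728, 0.029, 0.3198], 'ee_rot': [-3.1389, -0.0149, -0.2816], 'force': [0.8348, 0.2316, -0.1146], 'moment': [-0.1138, 0.0877, -0.0251], 'width': 0.0802, 'gripper_force': 0.0} q6 0.953
leaf deg 71.38807980879503 946
nut z [0.0238 0.0443 0.0589] 184
```

```bash
python3 -c "
from station import arm
print(arm.job_done())"
```

```text
the job is handed in; nothing more can be done
None
```

I opened the jig and handed it in at about 23 s: the wing nut is backed off clear of the lip, the eyebolt is swung down level in front, the leaf stands open at about 71° with the gripper clear, and the bystanders look unmoved; the hand-in call returned no verdict.

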